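# Free the top basket from a clinging nested stack

## Task

Someone left a clothes brush lying across the stack of nested plastic baskets: lay it, bristles down and lengthwise, on the board of the narrow raised shelf and let go of it. The baskets cling together at the corners, and a straight pull brings the whole stack along; so then free the top, blue one by lifting one of its corners first, leaving the other two nested and standing where they are on the counter. Carry the blue basket over the blue sorting mat and finish while still holding it there: level, mouth up, centred over the mat and about 15 cm above it, and leave everything else on the counter alone.

Things in the scene. Friction and masses are not known exactly. Their poses are not given: they have to be found in the camera images.
- blue_basket: blue plastic basket on top of the stack, the one to free. Slotted, open-topped, 65 mm high, an oblong octagon: mouth 150 mm along its x and 200 mm along its y inside the rim, corners cut off at 45 degrees over about 40 mm. Walls lean outward going up, by 10.4 degrees. 0.15 kg, give or take a fifth. Origin: centre of its underside; z up through the mouth
- corner (a point): on the blue basket, middle of the cut-off corner at -x -y, on top of the rim, mid-thickness: x = -66, y = -91, z = 65 mm in the basket's frame; it faces 45 degrees between the axes; the other three corners mirror it. All round, the top 22 mm of the wall is a rim band 9 mm thick, leaning out 10.4 degrees like the wall; below it the wall is 3 mm, its inner face nearly flush with the band's
- lower_baskets: green basket jammed in a yellow one, same shape and axes as the blue, 0.40 kg in all, loose on the counter. Origin: centre of the yellow underside. The blue one's origin is 60 mm above it; blue rim 30 mm above the green. Springy catches in the green rim hold the blue's 4 corners: each bites after 3 mm of lift, holds about 1.5 N, lets go by 9 mm; tilting it 7 degrees over one corner frees three
- brush: wooden clothes brush: back 222 mm long (its x), 50 mm wide (its y), 22 mm thick; below it dark stiff bristles 200 by 40 mm, 16 mm deep. 38 mm high in all; 0.14 kg, give or take a quarter. Origin: centre of the bristles' underside; z up out of the wooden back. At the start it lies bristles down across the blue basket's rim
- shelf: narrow raised shelf unit fixed on the counter, pine ends, grey boards, small boxes on its lower boards. Its bare top board is 300 mm long (its x) and 60 mm wide (its y), top face 110 mm above the counter. Origin: centre of its underside on the counter; z up. The brush's length goes along the board
- mat: thin blue sorting mat fixed flat on the counter, 180 mm along its x, 250 mm along its y, 3 mm thick. Origin: centre of its underside; z up. It lies on one side of the stack and the shelf on the other; which is left or right varies
- wicker_bowl: round brown wicker bowl, 164 mm across, 57 mm high, standing beyond the stack; leave alone. Origin: centre of its underside
- phone: grey cordless telephone standing upright in its cradle, 75 by 85 mm, 150 mm high, beyond the stack; leave alone. Origin: centre of its underside
- pin_jar: glass jar with a red cap, 64 mm across, 85 mm high, beyond the stack; leave alone. Origin: centre of its underside

How it is judged:
On the way, in this order (a step that is already met when the one before it is completed fails the run):
1. the brush lies on the shelf's top board, bristles down and lengthwise, let go of (z of brush in the frame of shelf between 0.105 and 0.115 m and angle between brush's own z axis and vertical below 0.12 rad and angle between the x axis of brush and the x axis of shelf, either way round below 0.3 rad and contact force between brush and shelf above 0.3 N and contact force between the fingers and brush below 0.05 N and linear speed of brush below 0.03 m/s), for 0.3 s.
2. one corner of the blue basket is lifted: it is tilted at least 3.5 degrees in the green one, over a corner (1.5 degrees or more both along and across), while the lower baskets stay down (angle between the z axis of blue_basket and the z axis of lower_baskets, either way round above 0.061 rad and (angle between blue_basket's own x axis and vertical below 1.5458 rad or angle between blue_basket's own x axis and vertical above 1.5958 rad) and (angle between blue_basket's own y axis and vertical below 1.5458 rad or angle between blue_basket's own y axis and vertical above 1.5958 rad) and z of blue_basket in the frame of lower_baskets below 0.1 m and height (world z) of lower_baskets below 0.006 m and angle between lower_baskets's own z axis and vertical below 0.06 rad), for 0.1 s.
3. the blue basket is lifted clear out of the green one (z of blue_basket in the frame of lower_baskets above 0.135 m and contact force between blue_basket and lower_baskets below 0.05 N and contact force between the fingers and blue_basket above 0.5 N), for 0.1 s.
At the end, for the whole second after the job is handed in: Fingers hold the blue basket, nothing else does: still, upright within 15 deg, centred over the mat within 50 mm, underside 100-210 mm up. Green and yellow nested, upright, within 30 mm of where they stood. Brush released, bristles down on the shelf's top board, along it within 17 deg (contact force between the fingers and blue_basket above 0.5 N and horizontal distance between blue_basket and mat below 0.05 m and height (world z) of blue_basket between 0.1 and 0.21 m and angle between blue_basket's own z axis and vertical below 0.26 rad and linear speed of blue_basket below 0.03 m/s and contact force between blue_basket and lower_baskets below 0.05 N and contact force between blue_basket and shelf below 0.05 N and contact force between each of blue_basket, the fingers and brush below 0.05 N and contact force between blue_basket and mat below 0.05 N and contact force between blue_basket and wicker_bowl below 0.05 N and contact force between blue_basket and phone below 0.05 N and contact force between blue_basket and pin_jar below 0.05 N and height (world z) of lower_baskets below 0.004 m and angle between lower_baskets's own z axis and vertical below 0.05 rad and distance of lower_baskets from where it was at the start of the episode below 0.03 m and z of brush in the frame of shelf between 0.105 and 0.115 m and angle between brush's own z axis and vertical below 0.12 rad and angle between the x axis of brush and the x axis of shelf, either way round below 0.3 rad and contact force between brush and shelf above 0.3 N); the arm keeps its last pose, push and grip.
It fails at once if the wicker bowl, the phone or the jar is moved by more than 25 mm or tipped (distance of any of wicker_bowl, phone, pin_jar from where it was at the start of the episode above 0.025 m or angle between phone's own z axis and vertical above 0.3 rad).
It fails at once if the lower baskets are lifted off the counter with the blue one (height (world z) of lower_baskets above 0.015 m or angle between lower_baskets's own z axis and vertical above 0.12 rad).
It fails at once if the brush falls to the counter (height (world z) of brush below 0.06 m).
It also fails if it takes over 64 s, if anything falls off the work surface, if the arm or the gripper's body presses on something with over 40 N, if the wrist force passes 120 N, or if a joint passes its speed limit or range.

## Robot

A 7-joint arm with a two-finger parallel gripper is mounted at the origin on the work surface. World frame = base frame: x ahead of the robot, y to its left, z up, the work surface at z = 0. Lengths are in m, angles in rad, forces in N, time in s.
With the tool pointing down it reaches from about 0.4 to 0.85 m from the base axis. Payload 10.4 kg.
Tool frame: the origin (TCP) lies at the very end of the fingers, on their centre line; the grasp point (between the pads) lies 19 mm behind it (grip_point_offset is the distance from the TCP to the grasp point, in m); z points along the fingers, y is the line along which they close (so a half turn about z gives the same grasp; the last joint's range is limited). The gripper opens to 87 mm and grips with 3 to 60 N. Pads are 19 mm wide; open, the fingers measure 117 mm over their backs; the gripper's body (75 mm by 190 mm) begins 51 mm behind the grasp point.
Start: joints at [-1.255, 0.332, -0.065, 1.46, 0.022, 1.35, -0.088], TCP at [0.208, 0.589, 0.223] pointing down, gripper open.
Joint ranges: [-2.6, 2.6], [-0.5, 2.12], [-1.47, 1.34], [0.16, 2.42], [-1.27, 4.41], [0.06, 2.06], [-2.6, 2.6]. Speed limits (rad/s): [2.22, 2.22, 2.79, 2.79, 3.14, 3.14, 3.14].

## Interface

Orientations are given as a unit quaternion [x, y, z, w].
In Python, from bench import * gives the robot as it stands.
- The arm moves only by the tool play_rows, never from a script. Its argument "increments" is text: rows parted by semicolons, each of 7 numbers parted by spaces: the turn, a rotation vector about the tool's x, y, z in rad, then the shift along the tool's x, y, z in m, then the opening, from 0 (shut) to 1 (fully open). A call has 1 to 8 rows; each row is the pose to reach, as a shift and turn from the pose commanded when the call began, along the tool's axes at that moment; what a row does not reach only later rows make up. A row lasts 1/10 s, in which the tool goes at most 50 mm and 8.59 degrees, less where a joint would pass 70% of its speed; a pose out of reach is approached as far as the arm can. A call with a gripper value outside its range is refused whole. The fingers move at their own pace and stop on an object; "grip_force" is the grip in N (left out, the last holds). Time passes only in rows, so rows that repeat a pose let the fingers close. It gives the time, the measured TCP pose, the force, the opening and the grip force at its end, in the units of the state.
- read_state(): the state, without advancing time (a new reading comes with each control period).
- camera(name): name is "side" or "top" or "wrist"; returns a dict with "color" (420x560x3 uint8, red, green, blue), "fx", "fy", "cx", "cy" (pixels), "camera_from_world" (4x4, takes a point from world to camera coordinates); the wrist camera has in their place "mount" (4x4, takes a point from camera to tool coordinates, whose origin is the TCP and whose axes are the flange's). Camera axes: x right, y down, z forward; pixel columns grow to the right and rows downward; lengths in m; the calibration is good to about 2 mm. A picture is of the moment at which its call begins: read the wrist's pose just before it. There is no depth.
- close_job(): hands the job in; it is judged then, once.
The state is a dict: "time": time; "joint_positions": joint angles; "joint_vel": joint speeds; "joint_torque": joint torques, N m; "ee_pos": TCP position; "eef_rot": TCP orientation; "ft_force": force on the tool from outside, world axes, zero at the start; "torque": the same for the moment, N m; "width": finger opening in m; "grip_force": force on a finger pad.
Only numpy, scipy, OpenCV 4.12 (cv2) and the standard library are available. Lean on these libraries where they do the work, as an engineer would, in place of code of your own. Each camera call takes 0.05 s, during which the arm holds its last target. There are 200 camera calls.

## Working session

There is one attempt and no reset: what is moved stays moved. The work goes in short steps, Python scripts to look and compute and a tool call to move; the robot and the scene stay as the last step left them, time stands still between calls to the robot, and variables do not carry over. Pictures are saved under pics/ and viewed, at most 10 in all, crops included, and the job is handed in when it is done.

Besides the shell and the picture viewer there is one more tool, called after "Call:" in YAML: its name, and indented under it one key for each argument. play_rows: Moves the arm, as the interface text tells. Its arguments: {"type":"object","properties":{"increments":{"type":"string"},"grip_force":{"type":"number"}},"required":["increments"]}

```bash
mkdir -p pics; ls
python3 - <<'E'
from bench import *
import cv2
s=read_state();print(s)
for n in ("top","side"):
    c=camera(n);cv2.imwrite(f"pics/{n}0.png",c["color"][:,:,::-1]);print(n,c["fx"],c["fy"],c["cx"],c["cy"],c["camera_from_world"].round(4).tolist())
E
```

```text
pics
{'time': 0.0, 'joint_positions': array([-1.25460569,  0.33287064, -0.06471   ,  1.46094206,  0.02161523,
        1.34987733, -0.08849396]), 'joint_vel': array([ 0.00109091, -0.00030392, -0.00018193,  0.00126324,  0.00011207,
       -0.00044265, -0.00084313]), 'joint_torque': array([ 9.07950671e-04, -6.23271704e+01,  2.48331623e-02, -3.89895988e+01,
       -6.14898372e-02,  3.98736598e-02,  1.35968535e-04]), 'ee_pos': array([0.20759454, 0.58911286, 0.22175438]), 'eef_rot': array([ 1.68566679e-01,  9.85690004e-01, -6.95966444e-04, -8.05553276e-05]), 'ft_force': array([0.61156945, 0.55080897, 0.52537736]), 'torque': array([-0.00204463, -0.01798432,  0.02298555]), 'grip_force': 0.0, 'width': 0.08729491570176158}
top 524.9438876982556 524.9438876982556 281.32251593014803 212.99106886236578 [[0.0135, -0.9999, 0.0035, -0.0198], [-0.9989, -0.0136, -0.0447, 0.6277], [0.0448, -0.0029, -0.999, 1.3096], [0.0, 0.0, 0.0, 1.0]]
side 469.35029281721364 469.35029281721364 277.4072055720049 208.20796861600692 [[0.994, -0.1088, -0.0053, -0.6382], [-0.0714, -0.6138, -0.7862, 0.1327], [0.0823, 0.7819, -0.6179, 1.1446], [0.0, 0.0, 0.0, 1.0]]
```

View pics/top0.png

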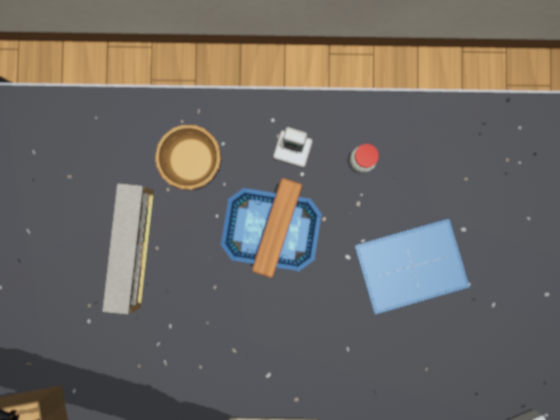

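View pics/side0.png

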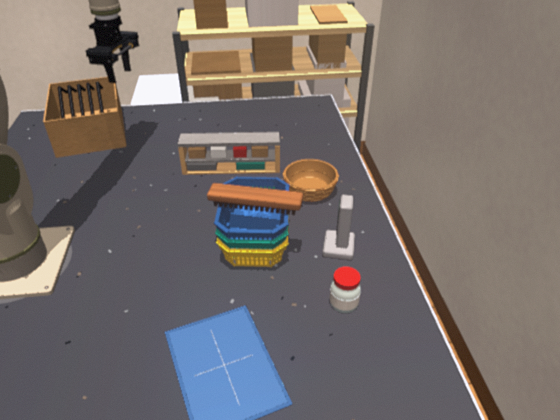

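The top view shows the shelf at the left around (125,250), the stack at the centre (270,230) with the brush across it from (290,182) to (264,274), and the mat at the right (412,266). Next I measure them.

```bash
cat > h.py <<'E'
import numpy as np, cv2
from bench import *
from scipy.spatial.transform import Rotation as R
def cast(c,px,z,T=None):
    T=c["camera_from_world"] if T is None else T
    px=np.atleast_2d(px).astype(float)
    d=np.c_[(px[:,0]-c["cx"])/c["fx"],(px[:,1]-c["cy"])/c["fy"],np.ones(len(px))]@T[:3,:3]
    o=-T[:3,:3].T@T[:3,3]
    return o+d*((z-o[2])/d[:,2])[:,None]
def big(m,k=3):
    m=cv2.morphologyEx(m.astype(np.uint8),cv2.MORPH_OPEN,np.ones((k,k)))
    return max(cv2.findContours(m,0,2)[0],key=cv2.contourArea)[:,0]
def rect(c,cnt,z):
    p=cast(c,cnt,z)[:,:2].astype(np.float32)
    (x,y),(w,h),a=cv2.minAreaRect(p*1000)
    if w<h: w,h,a=h,w,a+90
    return "c %.4f %.4f  L %.1f W %.1f longaxis %.1f deg"%(x/1000,y/1000,w,h,(a+90)%180-90)
E
python3 - <<'E'
from h import *
c=camera("top");im=c["color"];hsv=cv2.cvtColor(im,cv2.COLOR_RGB2HSV);H,S,V=cv2.split(hsv)
u=np.arange(560)[None,:]+0*H.astype(int);v=np.arange(420)[:,None]+0*u
box=lambda a,b,e,f:(u>a)&(u<b)&(v>e)&(v<f)
br=big((H<15)&(S>120)&(V>60)&box(240,310,170,285)); print("brush",rect(c,br,.163))
bl=big(((H>95)&(H<125)&(S>110)|(H<15)&(S>120))&box(205,335,170,285)&~((v<190)|(v>270)),3);print("basket",rect(c,bl,.125), cv2.boundingRect(bl))
sh=big((S<60)&(V>90)&box(95,146,175,320));print("shelf",rect(c,sh,.11))
ma=big((H>95)&(H<125)&(S>90)&box(345,480,210,325));print("mat",rect(c,ma,.003))
o=im.copy()
for k in (br,bl,sh,ma): cv2.drawContours(o,[k],-1,(255,0,255),1)
cv2.imwrite("pics/seg.png",cv2.resize(o[140:330,90:480],None,fx=2,fy=2,interpolation=0)[:,:,::-1])
for n,(a,b,z) in dict(bowl=(188,157,.057),phone=(293,145,.08),jar=(367,155,.085)).items(): print(n,cast(c,(a,b),z))
E
```

```text
brush c 0.4974 0.0207  L 25.7 W 8.2 longaxis -11.7 deg
basket c 0.5996 0.0775  L 174.5 W 97.7 longaxis -17.1 deg (221, 190, 54, 73)
shelf c 0.5391 0.3628  L 333.8 W 114.7 longaxis 1.4 deg
mat c 0.4499 -0.4785  L 5.1 W 5.0 longaxis -89.2 deg
bowl [[0.76021496 0.21925585 0.057     ]]
phone [[ 0.78939972 -0.03706889  0.08      ]]
jar [[ 0.76686734 -0.21481858  0.085     ]]
```

View pics/seg.png

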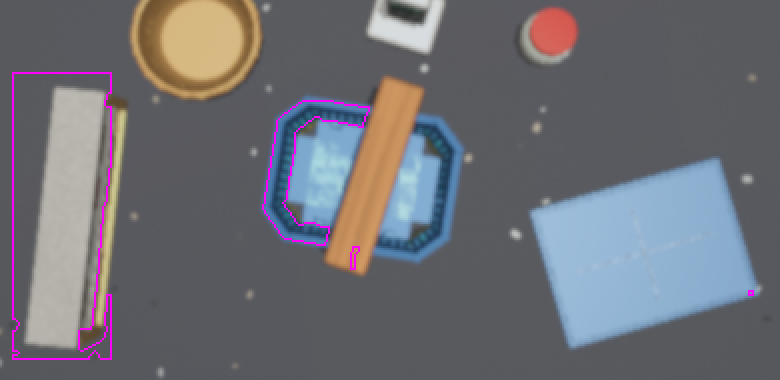

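The zoom shows the objects clearly, but the masks were too loose, so I redo them with colour differences.

Run:
```python
from h import *
c=camera("top");im=c["color"].astype(int);r,g,b=im[...,0],im[...,1],im[...,2]
for p in [(240,200),(125,250),(280,230),(412,250),(243,195),(330,300)]: print(p,im[p[1],p[0]])
v,u=np.mgrid[:420,:560]
box=lambda a,bb,e,f:(u>a)&(u<bb)&(v>e)&(v<f)
br0=(r-b>50)&box(240,310,170,285)
br=big(br0,3);print("brush",rect(c,br,.163))
bl0=((b-r>25)|br0)&box(205,335,170,285)
bl=big(cv2.morphologyEx(bl0.astype(np.uint8),3,np.ones((5,5))),5);
# drop brush overhang: keep only blue outline points
hull=cv2.convexHull(big(cv2.morphologyEx((bl0&~cv2.dilate(br0.astype(np.uint8),np.ones((3,3))).astype(bool)).astype(np.uint8),3,np.ones((25,25))),3))[:,0]
print("basket",rect(c,hull,.125))
sh=big((abs(r-b)<35)&(r>115)&box(95,146,175,320),5);print("shelf",rect(c,sh,.11))
ma=big((b-r>30)&box(345,480,210,325));print("mat",rect(c,ma,.003))
o=c["color"].copy()
for k in (br,hull,sh,ma): cv2.drawContours(o,[k],-1,(255,0,255),1)
cv2.imwrite("pics/seg2.png",cv2.resize(o[140:330,90:480],None,fx=2,fy=2,interpolation=0)[:,:,::-1])
```

```text
(240, 200) [ 46 101 122]
(125, 250) [184 181 174]
(280, 230) [197 143  92]
(412, 250) [148 182 212]
(243, 195) [35 68 96]
(330, 300) [89 90 94]
brush c 0.5895 -0.0007  L 219.9 W 49.7 longaxis -17.2 deg
basket c 0.5858 0.0127  L 222.5 W 173.3 longaxis 81.8 deg
shelf c 0.5365 0.3508  L 302.4 W 77.6 longaxis -5.0 deg
mat c 0.4990 -0.3435  L 254.0 W 183.9 longaxis -73.3 deg
```

View pics/seg2.png

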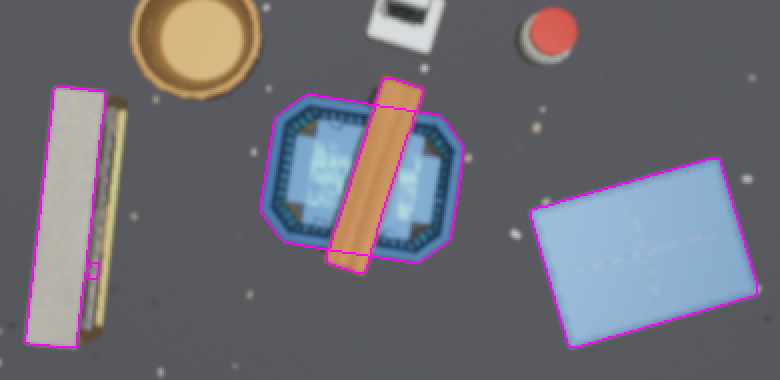

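```bash
cat >> h.py <<'E'
def down(yaw_y,lean=None):
    """tool z down, tool y at yaw_y deg; returns matrix"""
    a=np.radians(yaw_y);y=np.array([np.cos(a),np.sin(a),0]);z=np.array([0,0,-1.])
    return np.c_[np.cross(y,z),y,z]
def rel(p,M):
    s=read_state();C=R.from_quat(s["eef_rot"]).as_matrix()
    print("t %.2f at"%s["time"],s["ee_pos"].round(4),"turn",R.from_matrix(C.T@M).as_rotvec().round(4),"shift",(C.T@(np.array(p)-s["ee_pos"])).round(4))
E
python3 - <<'E'
from h import *
c=camera("top");im=c["color"].astype(int);r,g,b=im[...,0],im[...,1],im[...,2]
v,u=np.mgrid[:420,:560]
sh=big((abs(r-b)<35)&(r>130)&(u>95)&(u<146)&(v>175)&(v<320),15);print("shelf",rect(c,sh,.11))
rel((.5895,-.0007,.24),down(72.8))
E
```

```text
shelf c 0.5370 0.3585  L 300.5 W 61.0 longaxis -4.9 deg
t 0.25 at [0.2077 0.5893 0.2222] turn [-0.0006 -0.     -0.0386] shift [-0.5562 -0.4296 -0.0175]
```

Call:
play_rows:
  increments: "0 0 -0.0386 -0.556 -0.430 -0.0175 1;0 0 -0.0386 -0.556 -0.430 -0.0175 1;0 0 -0.0386 -0.556 -0.430 -0.0175 1;0 0 -0.0386 -0.556 -0.430 -0.0175 1;0 0 -0.0386 -0.556 -0.430 -0.0175 1;0 0 -0.0386 -0.556 -0.430 -0.0175 1;0 0 -0.0386 -0.556 -0.430 -0.0175 1;0 0 -0.0386 -0.556 -0.430 -0.0175 1"

```text
time: 1.05
ee_pos: [0.4255, 0.2517, 0.2327]
eef_rot: [0.15, 0.989, 0.0, 0.0]
ft_force: [0.3, 0.7, 0.0]
width: 0.0871
grip_force: 0.0
```

```bash
python3 -c "
from h import *
rel((.5895,-.0007,.24),down(72.8))"
```

```text
t 1.05 at [0.4255 0.2517 0.2327] turn [0.0007 0.0001 0.    ] shift [-0.2313 -0.1926 -0.0074]
```

Call:
play_rows:
  increments: "0 0 0 -0.2313 -0.1926 -0.0074 1;0 0 0 -0.2313 -0.1926 -0.0074 1;0 0 0 -0.2313 -0.1926 -0.0074 1;0 0 0 -0.2313 -0.1926 -0.0074 1;0 0 0 -0.2313 -0.1926 -0.0074 1;0 0 0 -0.2313 -0.1926 -0.0074 1;0 0 0 -0.2313 -0.1926 -0.0074 1;0 0 0 -0.2313 -0.1926 -0.0074 1"

```text
time: 1.85
ee_pos: [0.5889, -0.0, 0.2395]
eef_rot: [0.151, 0.989, -0.0, -0.0]
ft_force: [0.3, 0.5, 0.3]
width: 0.0871
grip_force: 0.0
```

Run:
```python
from h import *
rel((.5895,-.0007,.133),down(72.8))
s=read_state();c=camera("wrist");cv2.imwrite("pics/w1.png",c["color"][:,:,::-1])
Tw=np.eye(4);Tw[:3,:3]=R.from_quat(s["eef_rot"]).as_matrix();Tw[:3,3]=s["ee_pos"]
T=np.linalg.inv(Tw@c["mount"])
im=c["color"].astype(int)
cnt=big(im[...,0]-im[...,2]>50,5);print("brush",rect(c,cnt,.163),cv2.boundingRect(cnt)) if 0 else None
p=cast(c,cnt,.163,T)[:,:2].astype(np.float32);print(cv2.minAreaRect(p*1000),cv2.boundingRect(cnt))
```

```text
t 1.85 at [ 0.5889 -0.      0.2395] turn [-0.0007 -0.0005 -0.0026] shift [-0.0008 -0.0004  0.1065]
((554.7083129882812, 10.419509887695312), (48.034420013427734, 142.23574829101562), 72.89431762695312) (246, 69, 67, 186)
```

View pics/w1.png

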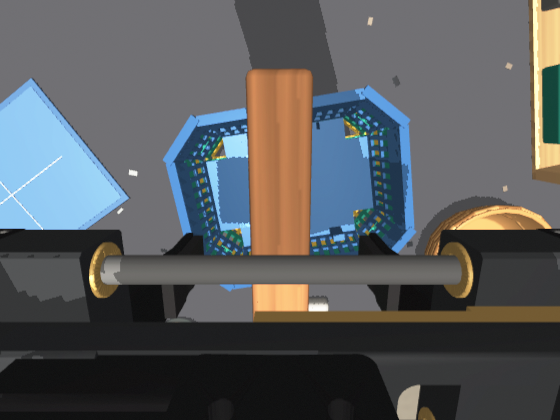

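The wrist view shows the brush centred between the fingers at about column 280, with the line agreeing to within 1 mm. I descend and grip.

Call:
play_rows:
  increments: "0 0 -0.0026 0 0 0.045 1;0 0 -0.0026 0 0 0.08 1;0 0 -0.0026 0 0 0.1 1;0 0 -0.0026 0 0 0.1065 1;0 0 -0.0026 0 0 0.1065 1;0 0 -0.0026 0 0 0.1065 0.4;0 0 -0.0026 0 0 0.1065 0.4;0 0 -0.0026 0 0 0.1065 0.4"
  grip_force: 20

```text
time: 2.7
ee_pos: [0.5893, 0.0014, 0.1345]
eef_rot: [0.148, 0.989, 0.0, 0.001]
ft_force: [-0.4, -0.1, 0.1]
width: 0.0709
grip_force: 0.0
```

Call:
play_rows:
  increments: "0 0 0 0 0 0 0.4;0 0 0 0 0 0 0.4;0 0 0 0 0 0 0.4;0 0 0 0 0 -0.01 0.4;0 0 0 0 0 -0.03 0.4;0 0 0 0 0 -0.06 0.4;0 0 0 0 0 -0.09 0.4;0 0 0 0 0 -0.1 0.4"

```text
time: 3.5
ee_pos: [0.59, 0.0011, 0.2371]
eef_rot: [0.148, 0.989, 0.001, 0.002]
ft_force: [1.3, 0.3, 0.2]
width: 0.0496
grip_force: 20.0
```

Run:
```python
from h import *
rel((.537,.3585,.22),down(85.1))
```

```text
t 3.50 at [0.59   0.0011 0.2371] turn [ 0.0016  0.0043 -0.2124] shift [0.1556 0.3261 0.0171]
```

Call:
play_rows:
  increments: "0 0.003 -0.1 0.03 0.06 0 0.4;0 0.003 -0.2124 0.06 0.125 0 0.4;0 0.003 -0.2124 0.08 0.17 0 0.4;0 0.003 -0.2124 0.1 0.21 0 0.4;0 0.003 -0.2124 0.12 0.25 0 0.4;0 0.003 -0.2124 0.135 0.285 0.01 0.4;0 0.003 -0.2124 0.148 0.31 0.015 0.4;0 0.003 -0.2124 0.1556 0.3261 0.017 0.4"

```text
time: 4.3
ee_pos: [0.5324, 0.3639, 0.2143]
eef_rot: [0.039, 0.999, 0.0, -0.003]
ft_force: [-0.2, 1.1, -1.9]
width: 0.05
grip_force: 20.0
```

Call:
play_rows:
  increments: "0 0 0 0 0 0 0.4;0 0 0 0 0 0 0.4;0 0 0 0 0 0 0.4"

```text
time: 4.6
ee_pos: [0.5367, 0.3565, 0.2167]
eef_rot: [0.044, 0.999, -0.0, -0.001]
ft_force: [1.0, -0.8, -1.4]
width: 0.0499
grip_force: 20.0
```

Run:
```python
from h import *
rel((.537,.3585,.119),down(85.1))
c=camera("top");im=c["color"].astype(int);r,g,b=im[...,0],im[...,1],im[...,2]
cv2.imwrite("pics/t2.png",cv2.resize(c["color"][150:340,60:240],None,fx=3,fy=3)[:,:,::-1])
cv2.imwrite("pics/s2.png",cv2.resize(camera("side")["color"][60:220,140:340],None,fx=3,fy=3)[:,:,::-1])
print(read_state()["ft_force"])
```

```text
t 4.60 at [0.5367 0.3565 0.2167] turn [-0.0002 -0.0023 -0.0025] shift [-0.0004  0.002   0.0977]
[-0.00200489 -0.37632035 -1.17590225]
```

View pics/s2.png

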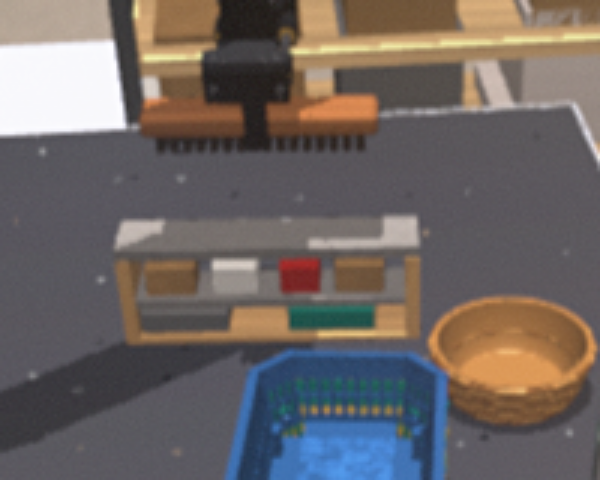

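The side view shows the brush held level and lengthwise above the board. I lower it.

Call:
play_rows:
  increments: "0 0 0 0 0.001 0.04 0.4;0 0 0 0 0.002 0.07 0.4;0 0 0 0 0.002 0.085 0.4;0 0 0 0 0.002 0.092 0.4;0 0 0 0 0.002 0.095 0.4;0 0 0 0 0.002 0.097 0.4;0 0 0 0 0.002 0.098 0.4;0 0 0 0 0.002 0.098 0.4"

```text
time: 5.5
ee_pos: [0.5359, 0.3609, 0.1192]
eef_rot: [0.043, 0.999, 0.001, -0.001]
ft_force: [0.1, -0.3, -1.6]
width: 0.0502
grip_force: 20.0
```

Call:
play_rows:
  increments: "0 0 0 0 0 0.001 0.4;0 0 0 0 0 0.001 0.4;0 0 0 0 0 0.002 0.4;0 0 0 0 0 0.002 0.4"

```text
time: 5.9
ee_pos: [0.5359, 0.361, 0.1186]
eef_rot: [0.043, 0.999, 0.001, -0.001]
ft_force: [-4.6, -3.3, 12.3]
width: 0.0499
grip_force: 20.0
```

Call:
play_rows:
  increments: "0 0 0 0 0 -0.001 0.4;0 0 0 0 0 -0.001 0.85;0 0 0 0 0 -0.001 0.9;0 0 0 0 0 -0.001 0.9;0 0 0 0 0 -0.001 0.9;0 0 0 0 0 -0.001 0.9;0 0 0 0 0 -0.02 0.9;0 0 0 0 0 -0.05 0.9"

```text
time: 6.7
ee_pos: [0.5346, 0.36, 0.165]
eef_rot: [0.043, 0.999, -0.001, -0.003]
ft_force: [-0.5, 0.7, 0.8]
width: 0.0781
grip_force: 0.0
```

Call:
play_rows:
  increments: "0 0 0 0 0 -0.05 0.9;0 0 0 0 0 -0.1 0.9;0 0 0 0 0 -0.13 0.9;0 0 0 0 0 -0.13 0.9"

```text
time: 7.1
ee_pos: [0.5376, 0.3614, 0.3019]
eef_rot: [0.043, 0.999, 0.003, 0.002]
ft_force: [-0.4, 0.3, -0.2]
width: 0.0784
grip_force: 0.0
```

```bash
cat > b.py <<'E'
from h import *
def basket():
    c=camera("top");im=c["color"].astype(int);r,g,b=im[...,0],im[...,1],im[...,2]
    v,u=np.mgrid[:420,:560]
    m=(b-r>25)&(u>205)&(u<335)&(v>170)&(v<285)
    k=cv2.convexHull(big(cv2.morphologyEx(m.astype(np.uint8),3,np.ones((9,9))),3))[:,0]
    print("basket",rect(c,k,.125));return c,k
E
python3 - <<'E'
from b import *
c,k=basket()
im=c["color"].copy();cv2.drawContours(im,[k],-1,(255,0,255),1)
cv2.imwrite("pics/t3.png",cv2.resize(im[150:320,90:340],None,fx=3,fy=3,interpolation=0)[:,:,::-1])
# predicted corners, yaw -8.2 at .586,.0127
Rz=R.from_euler('z',-8.2,degrees=True).as_matrix()
for q in ((-66,-91),(66,-91),(66,91),(-66,91)): print(q,np.array([.586,.0127,.125])+Rz@np.array([*q,0])/1000)
E
```

```text
basket c 0.5858 0.0127  L 222.5 W 173.3 longaxis 81.8 deg
(-66, -91) [ 0.50769554 -0.06795613  0.125     ]
(66, -91) [ 0.638346   -0.08678315  0.125     ]
(66, 91) [0.66430446 0.09335613 0.125     ]
(-66, 91) [0.533654   0.11218315 0.125     ]
```

View pics/t3.png

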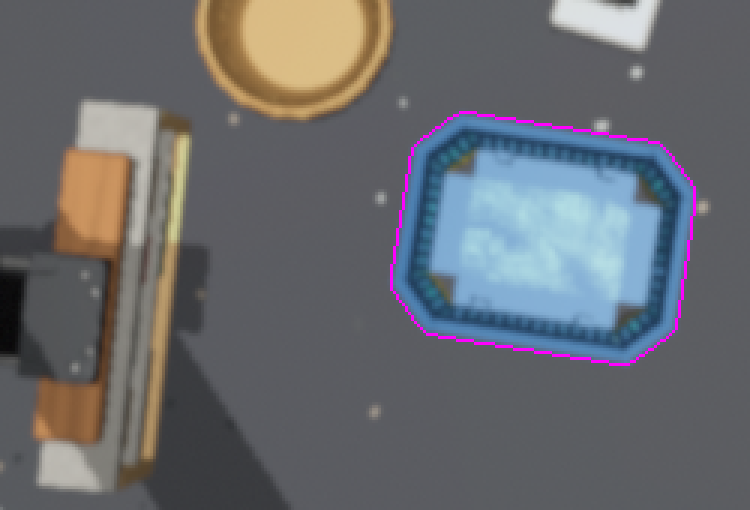

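The brush lies centred on the board once parallax is accounted for, and the basket pose is unchanged: (0.586, 0.0127), yaw −8.2°. I go to the near corner (−x, −y).

```bash
cat >> b.py <<'E'
def corner_pose(P,yaw,depth,tilt=0,lean=10.4):
    """P rim point; facing yaw deg; tilt raises corner"""
    a=np.radians(yaw);f=np.array([np.cos(a),np.sin(a),0]);k=np.array([0,0,1.])
    t=np.radians(lean-tilt);z=-f*np.sin(t)-k*np.cos(t);y=-f*np.cos(t)+k*np.sin(t)
    return np.array(P)+z*depth,np.c_[np.cross(y,z),y,z]
E
python3 - <<'E'
from b import *
rel(*corner_pose((.5077,-.068,.125),216.8,-.09))
E
```

```text
t 7.15 at [0.5368 0.361  0.2987] turn [-0.1675 -0.0778  0.8407] shift [ 0.0046 -0.441   0.0838]
```

Call:
play_rows:
  increments: "-0.1675 -0.0778 0.8407 0.0046 -0.441 0.0838 0.5;-0.1675 -0.0778 0.8407 0.0046 -0.441 0.0838 0.5;-0.1675 -0.0778 0.8407 0.0046 -0.441 0.0838 0.5;-0.1675 -0.0778 0.8407 0.0046 -0.441 0.0838 0.5;-0.1675 -0.0778 0.8407 0.0046 -0.441 0.0838 0.5;-0.1675 -0.0778 0.8407 0.0046 -0.441 0.0838 0.5;-0.1675 -0.0778 0.8407 0.0046 -0.441 0.0838 0.5;-0.1675 -0.0778 0.8407 0.0046 -0.441 0.0838 0.5"

```text
time: 7.95
ee_pos: [0.4967, -0.0322, 0.22]
eef_rot: [0.446, 0.891, 0.079, 0.039]
ft_force: [1.0, -0.1, -0.2]
width: 0.0439
grip_force: 0.0
```

Run:
```python
from b import *
rel(*corner_pose((.5077,-.068,.125),216.8,-.09))
```

```text
t 7.95 at [ 0.4967 -0.0322  0.22  ] turn [-0.0049 -0.0011 -0.    ] shift [-0.0352 -0.0296  0.0013]
```

Call:
play_rows:
  increments: "0 0 0 -0.0352 -0.0296 0.0013 0.5;0 0 0 -0.0352 -0.0296 0.0013 0.5;0 0 0 -0.0352 -0.0296 0.0013 0.5;0 0 0 -0.0352 -0.0296 0.0013 0.5;0 0 0 -0.0352 -0.0296 0.0013 0.5"

```text
time: 8.45
ee_pos: [0.4962, -0.0746, 0.2147]
eef_rot: [0.445, 0.891, 0.079, 0.039]
ft_force: [-0.6, 0.7, 0.9]
width: 0.0436
grip_force: 0.0
```

Run:
```python
from b import *
rel(*corner_pose((.5077,-.068,.125),216.8,.022))
c=camera("wrist");s=read_state()
Tw=np.eye(4);Tw[:3,:3]=R.from_quat(s["eef_rot"]).as_matrix();Tw[:3,3]=s["ee_pos"]
T=np.linalg.inv(Tw@c["mount"])
o=c["color"].copy()
Rz=R.from_euler('z',-8.2,degrees=True).as_matrix()
for q in ((-66,-91),(66,-91),(66,91),(-66,91)):
    p=T[:3,:3]@(np.array([.586,.0127,.125])+Rz@np.array([*q,0])/1000)+T[:3,3]
    u,v=c["cx"]+c["fx"]*p[0]/p[2],c["cy"]+c["fy"]*p[1]/p[2];print(round(u),round(v))
    cv2.circle(o,(int(u),int(v)),4,(255,0,0),1)
cv2.imwrite("pics/w4.png",o[:,:,::-1])
cv2.imwrite("pics/s4.png",cv2.resize(camera("side")["color"][120:280,160:360],None,fx=4,fy=3.75)[:,:,::-1])
```

```text
t 8.45 at [ 0.4962 -0.0746  0.2147] turn [-0.0048 -0.0006  0.0024] shift [-0.0017 -0.0027  0.1126]
276 211
370 300
508 165
431 52
```

View pics/w4.png

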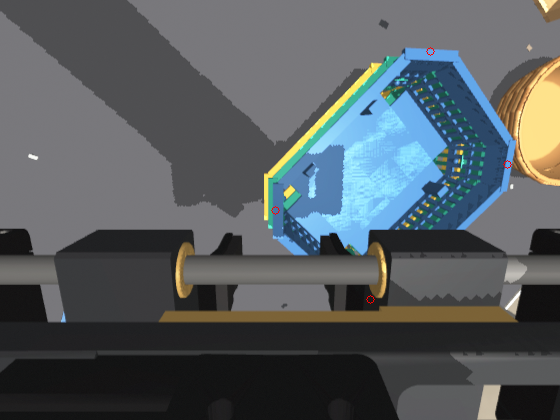

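The corner predictions fall on the rim, e.g. (276,211) for the near corner. I go down part way and recheck.

Call:
play_rows:
  increments: "0 0 0 0 0 0.04 0.5;0 0 0 0 0 0.07 0.5;0 0 0 0 0 0.08 0.5;0 0 0 0 0 0.08 0.5;0 0 0 0 0 0.08 0.5;0 0 0 0 0 0.08 0.5"

```text
time: 9.15
ee_pos: [0.5084, -0.0678, 0.1379]
eef_rot: [0.446, 0.891, 0.08, 0.041]
ft_force: [0.0, -0.1, -0.1]
width: 0.0438
grip_force: 0.0
```

Run:
```python
from b import *
rel(*corner_pose((.5077,-.068,.125),216.8,.022))
camera("top");rel(*corner_pose((.5077,-.068,.125),216.8,.022))
camera("top");rel(*corner_pose((.5077,-.068,.125),216.8,.022))
```

```text
t 9.15 at [ 0.5084 -0.0678  0.1379] turn [-0.0021  0.0012  0.0002] shift [ 0.0003 -0.0029  0.0346]
t 9.20 at [ 0.5083 -0.0677  0.1378] turn [-0.0022  0.0011  0.0002] shift [ 0.0002 -0.0029  0.0345]
t 9.25 at [ 0.5081 -0.0677  0.1376] turn [-0.0024  0.0009  0.0001] shift [ 0.0001 -0.0027  0.0343]
```

Now I correct 2.8 mm along tool y, descend and close.

Call:
play_rows:
  increments: "0 0 0 0 -0.0028 0.012 0.5;0 0 0 0 -0.0028 0.022 0.5;0 0 0 0 -0.0028 0.03 0.5;0 0 0 0 -0.0028 0.034 0.5;0 0 0 0 -0.0028 0.034 0.5"
  grip_force: 8

```text
time: 9.75
ee_pos: [0.5097, -0.0656, 0.1015]
eef_rot: [0.446, 0.891, 0.079, 0.039]
ft_force: [-0.1, -0.1, 1.2]
width: 0.0434
grip_force: 0.0
```

Call:
play_rows:
  increments: "0 0 0 0 0 0 0;0 0 0 0 0 0 0;0 0 0 0 0 0 0;0 0 0 0 0 0 0;0 0 0 0 0 0 0;0 0 0 0 0 0 0"

```text
time: 10.35
ee_pos: [0.5103, -0.0655, 0.1026]
eef_rot: [0.446, 0.891, 0.079, 0.04]
ft_force: [-0.3, 0.7, 2.3]
width: 0.0088
grip_force: 8.0
```

Run:
```python
from b import *
s=read_state();print(s["ft_force"],s["torque"],s["width"],s["grip_force"])
rel(*corner_pose((.5077,-.068,.125),216.8,.022))
cv2.imwrite("pics/s5.png",cv2.resize(camera("side")["color"][140:290,170:350],None,fx=4,fy=4)[:,:,::-1])
```

```text
[-0.33526494  0.70226358  2.27925017] [0.04398375 0.12714063 0.04250437] 0.008845488653208968 7.996776709333062
t 10.35 at [ 0.5103 -0.0655  0.1026] turn [-0.0037  0.0001  0.0001] shift [-0.0004  0.0006 -0.0006]
```

View pics/s5.png

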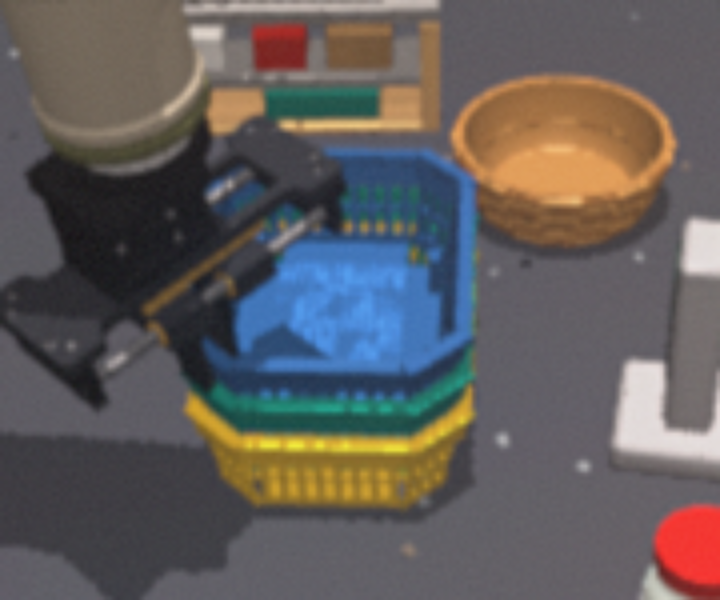

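The pads have closed on the 8.8 mm corner band. I work out the tilt about the opposite corner.

Run:
```python
from b import *
s=read_state();f=np.array([np.cos(np.radians(216.8)),np.sin(np.radians(216.8)),0])
P0,M0=corner_pose((.5077,-.068,.125),216.8,.022)
piv=np.array([.586,.0127,.09])-f*.111
ax=np.cross(f,[0,0,1]) # takes f->up
for t in (1,2,3,4,5,6,7,8,9):
    Q=R.from_rotvec(ax*np.radians(t)).as_matrix()
    p=piv+Q@(P0-piv); print(t,R.from_matrix(M0.T@Q@M0).as_rotvec().round(4),(M0.T@(p-P0)).round(4),(p-P0).round(4))
```

```text
1 [0.0175 0.     0.    ] [-0.      0.0009 -0.0037] [0.0002 0.0002 0.0038]
2 [ 0.0349  0.     -0.    ] [-0.      0.002  -0.0074] [0.0005 0.0004 0.0076]
3 [ 0.0524  0.     -0.    ] [-0.     0.003 -0.011] [0.0008 0.0006 0.0114]
4 [ 0.0698  0.     -0.    ] [ 0.      0.0042 -0.0147] [0.0012 0.0009 0.0152]
5 [ 0.0873 -0.      0.    ] [-0.      0.0054 -0.0183] [0.0016 0.0012 0.019 ]
6 [0.1047 0.     0.    ] [-0.      0.0067 -0.0219] [0.0021 0.0016 0.0227]
7 [ 0.1222  0.     -0.    ] [ 0.      0.008  -0.0255] [0.0026 0.0019 0.0265]
8 [ 0.1396 -0.      0.    ] [ 0.      0.0094 -0.029 ] [0.0032 0.0024 0.0302]
9 [ 0.1571 -0.      0.    ] [-0.      0.0108 -0.0325] [0.0038 0.0029 0.0339]
```

Call:
play_rows:
  increments: "0 0 0 0 0 0 0;0 0 0 0 0 0 0;0.0087 0 0 0 0.0005 -0.0018 0;0.0175 0 0 0 0.0009 -0.0037 0;0.0262 0 0 0 0.0015 -0.0055 0;0.0349 0 0 0 0.002 -0.0074 0;0.0436 0 0 0 0.0025 -0.0092 0;0.0524 0 0 0 0.003 -0.011 0"
  grip_force: 40

```text
time: 11.2
ee_pos: [0.5108, -0.0649, 0.1137]
eef_rot: [0.447, 0.893, 0.055, 0.028]
ft_force: [0.7, 0.8, -3.4]
width: 0.0091
grip_force: 40.0
```

Run:
```python
from b import *
s=read_state();print(s["ft_force"],s["torque"],s["width"],s["grip_force"])
rel(*corner_pose((.5077,-.068,.125),216.8,.022))
c=camera("side")
cv2.imwrite("pics/s6.png",cv2.resize(c["color"][140:290,170:350],None,fx=4,fy=4)[:,:,::-1])
```

```text
[ 0.70763823  0.79025137 -3.44277262] [-0.09116702  0.02884466  0.00811943] 0.009123121059950605 40.02915243152529
t 11.20 at [ 0.5108 -0.0649  0.1137] turn [-0.0578 -0.0002  0.0003] shift [-0.0006 -0.0016  0.0102]
```

View pics/s6.png

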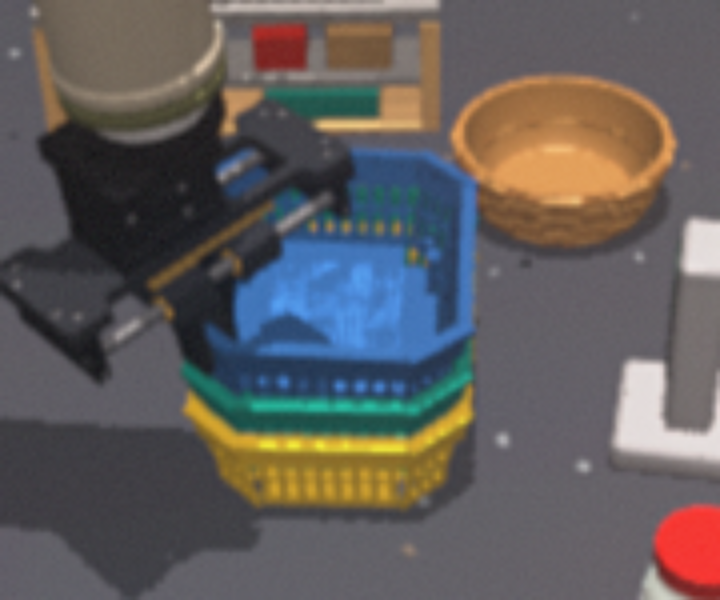

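The side view shows the blue near corner at about (215,340) raised, with green and yellow still down. I continue to 8 degrees.

Call:
play_rows:
  increments: "0.0087 0 0 0 0.0005 -0.0018 0;0.0175 0 0 0 0.0009 -0.0037 0;0.0262 0 0 0 0.0015 -0.0055 0;0.0349 0 0 0 0.002 -0.0074 0;0.0436 0 0 0 0.0025 -0.0092 0;0.0524 0 0 0 0.003 -0.011 0;0.0698 0 0 0 0.0042 -0.0147 0;0.0873 0 0 0 0.0054 -0.0183 0"

```text
time: 12.05
ee_pos: [0.5134, -0.0631, 0.133]
eef_rot: [0.448, 0.894, 0.016, 0.008]
ft_force: [-0.6, -0.4, -1.7]
width: 0.0088
grip_force: 40.0
```

Call:
play_rows:
  increments: "0 0 0 0 0 0 0;0 0 0 0 0 0 0;0 0 0 0 0 0 0"

```text
time: 12.35
ee_pos: [0.5132, -0.0633, 0.1324]
eef_rot: [0.448, 0.894, 0.017, 0.008]
ft_force: [-0.9, -0.5, -2.4]
width: 0.0088
grip_force: 40.0
```

```bash
cat > m.py <<'E'
from b import *
# lower baskets seen in side view: bottom edge of the yellow one
c=camera("side");im=c["color"].astype(int);r,g,b=im[...,0],im[...,1],im[...,2]
v,u=np.mgrid[:420,:560]
ye=big((r-b>70)&(g-b>50)&(u>205)&(u<300)&(v>215)&(v<285),2);print("yellow bbox",cv2.boundingRect(ye))
gr=((g-r>30)&(g-b>-5)&(u>205)&(u<300)&(v>215)&(v<285));print("green px",gr.sum(),np.where(gr)[0].max() if gr.any() else 0, np.where(gr)[1].min(),np.where(gr)[1].max())
s=read_state();print(s["ft_force"],s["torque"],s["width"],s["grip_force"])
E
python3 m.py
python3 - <<'E'
from b import *
rel(*corner_pose((.5077,-.068,.125),216.8,.022))
for n in ("side0","s6"): pass
im=cv2.imread("pics/side0.png").astype(int);b,g,r=im[...,0],im[...,1],im[...,2]
v,u=np.mgrid[:420,:560]
print("start",cv2.boundingRect(big((r-b>70)&(g-b>50)&(u>205)&(u<300)&(v>215)&(v<285),2)))
E
```

```text
yellow bbox (217, 239, 72, 28)
green px 691 248 215 288
[-0.61316082 -0.57586608 -1.46141467] [-0.23129186  0.19226069 -0.02800423] 0.008806820988300004 40.02533338498324
t 12.40 at [ 0.5131 -0.0633  0.1324] turn [-1.441e-01 -2.000e-04 -1.000e-04] shift [-0.0005 -0.0043  0.0289]
start (217, 239, 72, 28)
```

Call:
play_rows:
  increments: "0 0 0 0 0 -0.002 0;0 0 0 0 0 -0.004 0;0 0 0 0 0 -0.006 0;0 0 0 0 0 -0.008 0;0 0 0 0 0 -0.01 0;0 0 0 0 0 -0.013 0;0 0 0 0 0.001 -0.017 0;0 0 0 0 0.001 -0.02 0"

```text
time: 13.2
ee_pos: [0.5138, -0.063, 0.1531]
eef_rot: [0.448, 0.894, 0.017, 0.009]
ft_force: [-0.2, -0.3, -1.5]
width: 0.0085
grip_force: 40.0
```

```bash
python3 m.py
```

```text
yellow bbox (217, 239, 72, 28)
green px 1060 248 215 288
[ 0.51454124  0.03591308 -1.1135452 ] [-0.28801884  0.14862179  0.02136709] 0.008672284689902816 40.02825676929206
```

Call:
play_rows:
  increments: "0 0 0 0 0 -0.008 0;0 0 0 0 0.001 -0.02 0;0 0 0 0 0.002 -0.035 0;0 0 0 0 0.003 -0.055 0;0 0 0 0 0.004 -0.075 0;0 0 0 0 0.005 -0.095 0;0 0 0 0 0.005 -0.11 0;0 0 0 0 0.005 -0.115 0"

```text
time: 14.05
ee_pos: [0.5149, -0.0628, 0.2701]
eef_rot: [0.448, 0.894, 0.018, 0.01]
ft_force: [0.5, 0.1, -2.4]
width: 0.0089
grip_force: 40.0
```

```bash
python3 m.py
python3 - <<'E'
from b import *
rel(*corner_pose((.4207,-.4242,.26),216.8,.022))
rel(*corner_pose((.4207,-.4242,.218),216.8,.022))
E
```

```text
yellow bbox (217, 239, 72, 28)
green px 2135 248 215 288
[-0.2843163  -0.14243976 -1.19833143] [-0.25067421  0.20062116 -0.00254003] 0.008858431063451076 40.0303415581584
t 14.10 at [ 0.5148 -0.0628  0.2698] turn [-0.1414  0.0013  0.    ] shift [-0.233  -0.2888  0.0202]
t 14.10 at [ 0.5148 -0.0628  0.2698] turn [-0.1414  0.0013  0.    ] shift [-0.233  -0.2905  0.0621]
```

The blue basket is clear, the wrist reads about its weight, and the yellow basket hasn't moved. I carry it to the mat and level it.

Call:
play_rows:
  increments: "-0.01 0 0 -0.006 -0.007 0 0;-0.03 0 0 -0.019 -0.023 0.001 0;-0.05 0 0 -0.037 -0.046 0.003 0;-0.07 0 0 -0.058 -0.072 0.005 0;-0.09 0 0 -0.08 -0.1 0.007 0;-0.11 0 0 -0.102 -0.127 0.009 0;-0.13 0 0 -0.125 -0.155 0.011 0;-0.1414 0 0 -0.147 -0.182 0.013 0"

```text
time: 14.9
ee_pos: [0.4553, -0.2912, 0.2473]
eef_rot: [0.446, 0.89, 0.08, 0.04]
ft_force: [0.8, 0.6, -1.5]
width: 0.0084
grip_force: 40.0
```

Run:
```python
from b import *
rel(*corner_pose((.4207,-.4242,.218),216.8,.022))
```

```text
t 14.90 at [ 0.4553 -0.2912  0.2473] turn [-0.0013  0.0005 -0.0011] shift [-0.0859 -0.1108  0.0316]
```

Call:
play_rows:
  increments: "0 0 0 -0.02 -0.026 0.008 0;0 0 0 -0.038 -0.049 0.014 0;0 0 0 -0.054 -0.07 0.02 0;0 0 0 -0.067 -0.087 0.025 0;0 0 0 -0.077 -0.099 0.028 0;0 0 0 -0.083 -0.107 0.03 0;0 0 0 -0.086 -0.111 0.0316 0;0 0 0 -0.086 -0.111 0.0316 0"

```text
time: 15.7
ee_pos: [0.425, -0.4202, 0.1966]
eef_rot: [0.446, 0.89, 0.08, 0.04]
ft_force: [-1.0, 0.8, -1.2]
width: 0.0088
grip_force: 40.0
```

Call:
play_rows:
  increments: "0 0 0 0 0 0 0;0 0 0 0 0 0 0;0 0 0 0 0 0 0;0 0 0 0 0 0 0;0 0 0 0 0 0 0;0 0 0 0 0 0 0;0 0 0 0 0 0 0;0 0 0 0 0 0 0"

```text
time: 16.5
ee_pos: [0.4255, -0.4199, 0.197]
eef_rot: [0.446, 0.891, 0.08, 0.04]
ft_force: [-0.7, -0.9, -1.7]
width: 0.0086
grip_force: 40.0
```

```bash
python3 m.py
python3 - <<'E'
from b import *
rel(*corner_pose((.4207,-.4242,.218),216.8,.022))
c=camera("top");im=c["color"].astype(int);r,g,b=im[...,0],im[...,1],im[...,2]
v,u=np.mgrid[:420,:560]
print("brush",rect(c,big((r-b>50)&(u>85)&(u<140)&(v>185)&(v<310),5),.148))
gm=((g-r>25)&(g-b>-10)|(r-b>70)&(g-b>50))&(u>205)&(u<335)&(v>185)&(v<285)
print("lower",rect(c,cv2.convexHull(big(cv2.morphologyEx(gm.astype(np.uint8),3,np.ones((9,9))),3))[:,0],.095))
# dark saturated rim of blue over the mat: check the far edge in the top view
bm=(b-r>60)&(r<100)&(u>330)&(u<520)&(v>170)&(v<360)
print("blue",rect(c,cv2.convexHull(np.argwhere(cv2.morphologyEx(bm.astype(np.uint8),2,np.ones((3,3))))[:,::-1].astype(np.int32))[:,0],.218))
cw=camera("side");
# side view cross check of rim corners
im=cw["color"]
E
```

```text
yellow bbox (260, 239, 29, 27)
green px 2090 249 215 288
[ 0.29035644 -1.10808568 -2.23386109] [-0.34709206  0.34557183  0.0003504 ] 0.008808476367252478 40.02769265323877
t 16.55 at [ 0.4255 -0.4199  0.197 ] turn [-0.0025  0.      0.    ] shift [-0.0005 -0.0025  0.0002]
brush c 0.5372 0.3591  L 218.9 W 50.8 longaxis -4.8 deg
lower c 0.5855 0.0124  L 223.1 W 173.3 longaxis 81.7 deg
blue c 0.5000 -0.3383  L 224.2 W 169.1 longaxis 81.9 deg
```

All measurements are on target: the blue basket is 5 mm from the mat centre, the lower stack hasn't moved, and the brush is on the board. I hand it in.

```bash
python3 -c "
from bench import *
print(close_job())"
```

```text
the job is handed in; nothing more can be done
None
```

I handed the job in at about 16.6 s, but `close_job()` returned no verdict: the brush lies let go on the shelf board, and the blue basket is held about 15 cm above the mat, 5 mm off centre. It looks level from the arm pose and the top view. The green and yellow baskets are still nested where they stood.

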